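# Clamp a cemented sole in the bench press with its fold-away crank

## Robot

A 7-joint arm with a two-finger parallel gripper is mounted at the origin on the work surface. World frame = base frame: x ahead of the robot, y to its left, z up, the work surface at z = 0. Lengths are in mm, angles in rad, forces in N, time in s.
With the tool pointing down it reaches from about 400 to 875 mm from the base axis. Payload 4.4 kg.
Tool frame: the origin (TCP) lies midway between the tips of the shut fingers; the grasp point (between the pads) lies 19 mm behind it (r.grip_point_offset is the distance from the TCP to the grasp point, in mm); z points along the fingers, y is the line along which they close (so a half turn about z gives the same grasp; the last joint's range is limited). The gripper opens to 85 mm and grips with 20 to 120 N. Pads are 22 mm wide; open, the fingers measure 114 mm over their backs; the gripper's body (76 mm by 85 mm) begins 54 mm behind the grasp point. The pads swing forward as they close: fully open they stand 13 mm farther back than shut.
Start: joints at [1.22, 0.628, 0.038, 1.517, -0.027, 0.996, -0.02], TCP at [182.656, -623.823, 197.513] pointing down, gripper open.
Joint ranges: [-3.06, 3.06], [-0.37, 2.12], [-1.25, 1.32], [0.18, 2.47], [-1.1, 4.24], [0.23, 1.98], [-2.94, 2.94]. Speed limits (rad/s): [2.57, 2.57, 3.14, 3.14, 3.14, 3.14, 3.14].

## Interface

Orientations are given as a rotation vector (axis times angle).
In Python, from workcell import r, optics gives the robot as it stands.
- The arm moves only by the shell command python3 -m crank 'ROWS'. ROWS is JSON, a list that holds one entry, the list of rows, each a list of 7 numbers: the shift along the tool's x, y, z in mm, then the turn, a rotation vector about the tool's x, y, z in rad, then the finger opening in mm, from 0 to 85.4. A call has 1 to 20 rows; each row is the pose to reach, as a shift and turn from the pose commanded when the call began, along the tool's axes at that moment; what a row does not reach only later rows make up. A row lasts 1/8 s, in which the tool goes at most 62.5 mm and 10.7 degrees, less where a joint would pass 70% of its speed; a pose out of reach is approached as far as the arm can. A call with a gripper value outside its range is refused whole. The fingers move at their own pace and stop on an object; the grip force is fixed at half the most. Time passes only in rows, so rows that repeat a pose let the fingers close. It gives the time, the measured TCP pose, the force, the opening and the grip force at its end, in the units of the state.
- r.sense(): the state, without advancing time (a new reading comes with each control period).
- optics.camera(name): name is "scene" or "side" or "wrist"; returns a dict with "img" (400x640x3 uint8, red, green, blue), "camera_matrix" (3x3 intrinsics, pixels), "extrinsics" (4x4, takes a point from world to camera coordinates). Camera axes: x right, y down, z forward; pixel columns grow to the right and rows downward; lengths in mm; the calibration is good to about 2 mm. A picture is of the moment at which its call begins. There is no depth.
- r.sign_off(): hands the job in; it is judged then, once.
The state is a dict: "time": time; "q": joint angles; "joint_velocities": joint speeds; "effort": joint torques, N m; "ee_pos": TCP position; "orientation": TCP orientation; "ft_force": force on the tool from outside, world axes, zero at the start; "wrist_torque": the same for the moment, N m; "opening": finger opening in mm; "finger_force": force on a finger pad.
Only numpy, scipy, OpenCV 4.12 (cv2) and the standard library are available. Lean on these libraries where they do the work, as an engineer would, in place of code of your own. Each camera call takes 0.05 s, during which the arm holds its last target. There are 200 camera calls.

## Task

A freshly cemented sole waits under the bench press. Fold the crank's stowed handle fully up, then wind the crank clockwise (seen from above) until the rubber pad bears firmly on the sole: stop when the handle pulls about 6 N harder than it did running free, and do not force it further, or the sole is crushed. Let go, leaving the handle standing and the press clamped, without disturbing the other things on the bench.

Things in the scene. Friction and masses are not known exactly. Their poses are not given: they have to be found in the camera images.
- press: Green bench press bolted to the bench, origin under its middle, on the screw's axis: base 210 x 290 x 30 mm, two steel columns 230 mm apart along its y axis, crosshead 60 x 290 mm with its top at 170 mm, screw collar (brass, radius 24 mm) up to 182 mm. A loose iron plate with the cemented sole lies in it on a packing board, under the ram's pad.
- crank_axis (a point): Point on the screw's vertical axis 215 mm above the bench. The steel crank turns about it: a bar 16 mm wide, 188 to 200 mm above the bench, reaching 97 mm to the handle's side and 73 mm (counterweight) to the other. It stays level. Clockwise from above lowers the ram 16 mm a turn; the other way it soon stops. It stays where it is left.
- handle_pivot (a point): The handle's hinge on the end of the crank: 85 mm from the crank axis, 215 mm above the bench; goes round with the crank, whose starting direction varies. The hinge pin is level and square to the crank: the handle folds in the crank's upright plane. Running free, it takes a steady 9 N here to turn the crank (0.75 N m); this is felt truly while the crank creeps round, less when it rests.
- handle (a joint): Fold angle of the handle (rad): near 0 = stowed, lying level over the crank bar with its free end at the crank axis; 1.571 = standing straight up against its stop. The hinge is stiff (0.08 N m, 1.6 N at 50 mm) and stays where it is left.
- grip: The handle's red grip sleeve, 21 mm diameter, from 15 to 77 mm from the hinge; spins freely on its pin, so fingers holding it need not turn with the crank. Origin at the hinge, z axis along the handle to the free end. Stowed, its centre line is 15 mm above the crank bar, with 45 mm of free height down to the crosshead on both sides of the bar.
- ram: Steel ram plate, 150 x 150 x 14 mm, origin in the middle of its underside, with a springy black rubber pad 16 mm thick below. The pad starts 6 to 22 mm above the sole, whose height is not measured and differs by 10 mm from job to job. Once it bears, the load rises about 165 N per rad of crank; 33 N adds 1 N to the pull at the handle. 200 N is right, 120 to 265 N will do, over 300 N crushes.
- cement_can: Bystander: red can, 72 mm diameter, 105 mm high, origin under its centre.
- polish_jar: Bystander: amber jar with a black lid, 60 mm diameter, 58 mm high, origin under its centre.
- hammer: Bystander: hammer lying on the bench, about 260 mm long, origin under its middle.
- shoe: Bystander: brown finished shoe, 255 mm long, 112 mm high, origin under its middle.

How it is judged:
By the outcome, as a careful person would: the job done as asked, in the order asked, and still so for the second after the job is handed in, with the robot touching nothing.
It also fails if it takes over 72 s, if anything falls off the work surface, if the arm or the gripper's body presses on something with over 40 N, if the wrist force passes 120 N, or if a joint passes its speed limit or range.

## Working session

There is one attempt and no reset: what is moved stays moved. The work goes in short steps, Python scripts to look and compute and a shell command to move; the robot and the scene stay as the last step left them, time stands still between calls to the robot, and variables do not carry over. Pictures are saved under pics/ and viewed, at most 10 in all, crops included, and the job is handed in when it is done.

```bash
mkdir -p pics; ls
python3 - <<'E'
from workcell import r, optics
import cv2, numpy as np
s=r.sense(); print({k:np.round(v,3).tolist() for k,v in s.items()}, r.grip_point_offset)
for n in ("scene","side"):
    c=optics.camera(n); cv2.imwrite(f"pics/{n}0.png",c["img"][:,:,::-1]); print(n,c["camera_matrix"].round(1).tolist(),c["extrinsics"].round(3).tolist())
E
```

```text
pics
{'time': 0.0, 'q': [1.22, 0.629, 0.038, 1.518, -0.027, 0.996, -0.02], 'joint_velocities': [-0.001, 0.001, -0.0, -0.0, -0.001, -0.0, 0.0], 'effort': [0.0, -56.339, 1.226, -19.344, 0.011, 0.01, 0.0], 'ee_pos': [182.452, -623.166, 196.589], 'orientation': [-3.108, -0.446, 0.0], 'ft_force': [0.177, 0.472, -0.679], 'wrist_torque': [-0.01, 0.025, -0.027], 'finger_force': 0.0, 'opening': 85.084} 18.700000000000003
scene [[437.4, 0.0, 326.8], [0.0, 437.4, 203.2], [0.0, 0.0, 1.0]] [[0.859, 0.511, -0.022, -452.295], [0.321, -0.572, -0.755, -77.896], [-0.398, 0.642, -0.656, 1476.752], [0.0, 0.0, 0.0, 1.0]]
side [[506.7, 0.0, 318.8], [0.0, 506.7, 197.0], [0.0, 0.0, 1.0]] [[-0.962, -0.271, 0.011, 489.232], [-0.183, 0.616, -0.766, 220.255], [0.201, -0.74, -0.643, 1245.606], [0.0, 0.0, 0.0, 1.0]]
```

View pics/scene0.png

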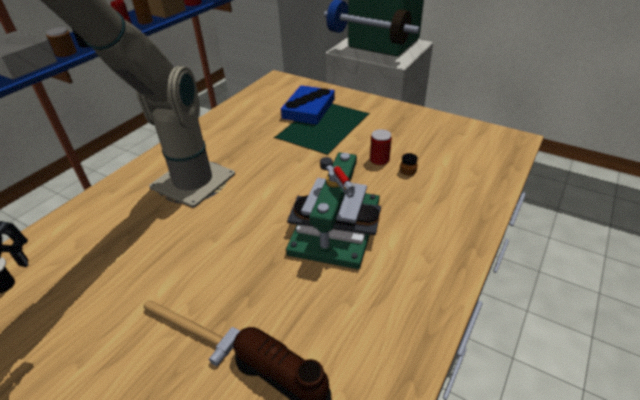

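View pics/side0.png

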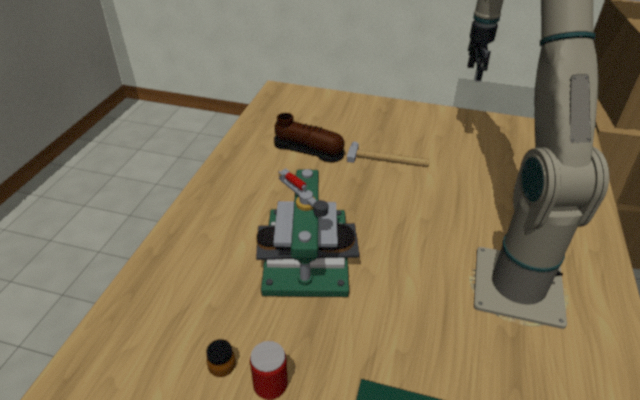

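The scene view shows the press at about (335,210) with its crank and red grip near (340,175). The side view shows the press at about (305,235) with its grip near (297,181). The can and jar lie beyond the press, and the hammer and shoe are toward -y. Next I'll enlarge both.

Run:
```python
import cv2, numpy as np
a=cv2.imread("pics/scene0.png")[145:270,275:395]; b=cv2.imread("pics/side0.png")[160:300,240:365]
a=cv2.resize(a,(400,417),interpolation=cv2.INTER_CUBIC);b=cv2.resize(b,(400,448),interpolation=cv2.INTER_CUBIC)
o=np.zeros((448,800,3),np.uint8);o[:417,:400]=a;o[:,400:]=b
cv2.imwrite("pics/crop0.png",o)
```

```text
(no output)
```

View pics/crop0.png

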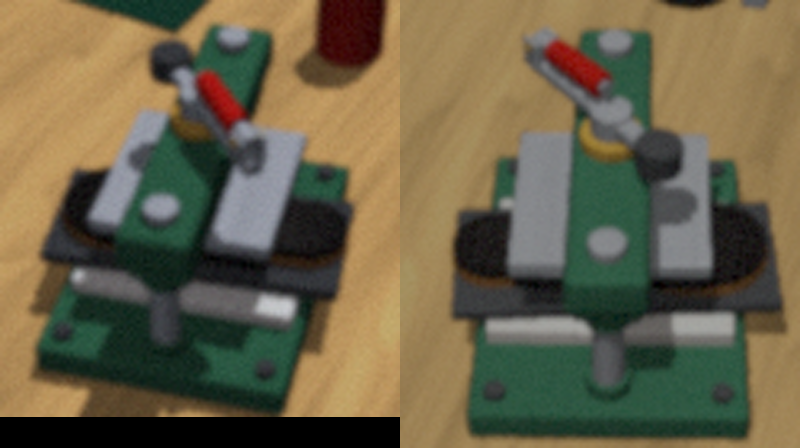

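```bash
cat > h.py <<'E'
from workcell import r, optics
import cv2, numpy as np
from scipy.spatial.transform import Rotation as R
from scipy.optimize import least_squares
def cams():
    return {n:optics.camera(n) for n in("scene","side")}
def proj(c,p):
    p=np.atleast_2d(p); q=p@c["extrinsics"][:3,:3].T+c["extrinsics"][:3,3]
    q=q@c["camera_matrix"].T; return q[:,:2]/q[:,2:]
E
python3 - <<'E'
from h import *
C=cams()
S=lambda u,v:(275+u/3.333,145+v/3.333); D=lambda u,v:(240+(u-400)/3.2,160+v/3.2)
def model(p):
    x,y,a,t,f,zc=p; c=np.array([x,y,0]); z=np.array([0,0,1])
    ex=np.array([np.cos(a),np.sin(a),0]); ey=np.array([-np.sin(a),np.cos(a),0]); d=np.array([np.cos(t),np.sin(t),0])
    hg=c+85*d+215*z; hd=-d*np.cos(f)+z*np.sin(f)
    cap=lambda s:c+s*115*ey+zc*z
    return [cap(1),cap(-1),hg+15*hd,hg+77*hd, c-105*ex-145*ey+30*z, c+105*ex-145*ey+30*z,c-105*ex+145*ey+30*z,c+105*ex+145*ey+30*z]
obs=[("scene",0,S(234,38)),("scene",1,S(161,208)),("scene",3,S(205,76)),("scene",2,S(240,124)),
("scene",4,S(40,350)),("scene",5,S(283,392)),
("side",0,D(607,243)),("side",1,D(616,42)),("side",3,D(606,83)),("side",2,D(550,50)),("side",6,D(747,408)),("side",7,D(472,408))]
def res(p):
    m=model(p); return np.concatenate([proj(C[n],m[i])[0]-o for n,i,o in obs])
best=min((least_squares(res,[560,-80,0,t,.1,175],loss='soft_l1') for t in (-2,-1,0,1)),key=lambda s:s.cost)
print(best.x.round(3),best.cost); print(res(best.x).reshape(-1,2).round(1).tolist())
for n in C: print(n,proj(C[n],[best.x[0],best.x[1],0]))
E
```

```text
[5.32395e+02 3.44430e+01 2.77000e-01 1.18400e+00 7.60000e-02 1.74652e+02] 65.80375081336952
[[-1.5, 0.8], [-0.7, 1.7], [-0.3, -1.6], [7.3, -23.2], [-3.2, 0.1], [0.1, 1.5], [0.5, -1.0], [-0.7, -0.8], [-0.7, 2.1], [-0.4, 27.5], [1.3, 0.5], [-1.7, 0.0]]
scene [[334.61651813 228.01938257]]
side [[306.34179526 252.07229002]]
```

```bash
cat > fit0.py <<'E'
from h import *
C=cams()
S=lambda u,v:(275+u/3.333,145+v/3.333); D=lambda u,v:(240+(u-400)/3.2,160+v/3.2)
def model(p):
    x,y,a,t,f,zc=p; c=np.array([x,y,0]); z=np.array([0,0,1])
    ex=np.array([np.cos(a),np.sin(a),0]); ey=np.array([-np.sin(a),np.cos(a),0]); d=np.array([np.cos(t),np.sin(t),0])
    hg=c+85*d+215*z; hd=-d*np.cos(f)+z*np.sin(f)
    cap=lambda s:c+s*115*ey+zc*z
    return [cap(1),cap(-1),hg+15*hd,hg+77*hd, c-105*ex-145*ey+30*z, c+105*ex-145*ey+30*z,c-105*ex+145*ey+30*z,c+105*ex+145*ey+30*z,c-65*d+200*z]
obs=[("scene",0,S(234,38)),("scene",1,S(161,208)),("scene",3,S(205,76)),("scene",2,S(240,124)),
("scene",4,S(40,350)),("scene",5,S(283,392)),("scene",8,S(170,58)),("side",8,D(659,150)),
("side",0,D(607,243)),("side",1,D(616,42)),("side",3,D(606,83)),("side",2,D(550,50)),("side",6,D(747,408)),("side",7,D(472,408))]
def res(p):
    m=model(p); return np.concatenate([proj(C[n],m[i])[0]-o for n,i,o in obs])
for t in (-1.5,-.7,0,.7):
    b=least_squares(res,[532,34,.277,t,.0,175],loss='soft_l1'); print(b.x.round(3),b.cost)
    print(res(b.x).reshape(-1,2).round(1).tolist())
E
python3 fit0.py
```

```text
[ 5.33193e+02  3.81870e+01  2.76000e-01 -6.01000e-01  7.40000e-02
  1.75470e+02] 12.782374581276398
[[-0.6, -0.0], [0.3, 0.6], [-0.4, 0.6], [-0.2, 0.8], [-2.2, -0.7], [1.0, 0.7], [-1.4, -2.1], [2.0, 1.3], [-0.4, -0.2], [-1.4, -0.3], [-1.4, -0.4], [0.2, -1.0], [0.5, 1.7], [-2.7, 1.1]]
[ 5.33193e+02  3.81870e+01  2.76000e-01 -6.01000e-01  7.40000e-02
  1.75470e+02] 12.78237458109188
[[-0.6, -0.0], [0.3, 0.6], [-0.4, 0.6], [-0.2, 0.8], [-2.2, -0.7], [1.0, 0.7], [-1.4, -2.1], [2.0, 1.3], [-0.4, -0.2], [-1.4, -0.3], [-1.4, -0.4], [0.2, -1.0], [0.5, 1.7], [-2.7, 1.1]]
[ 5.33193e+02  3.81870e+01  2.76000e-01 -6.01000e-01  7.40000e-02
  1.75470e+02] 12.782374581104042
[[-0.6, -0.0], [0.3, 0.6], [-0.4, 0.6], [-0.2, 0.8], [-2.2, -0.7], [1.0, 0.7], [-1.4, -2.1], [2.0, 1.3], [-0.4, -0.2], [-1.4, -0.3], [-1.4, -0.4], [0.2, -1.0], [0.5, 1.7], [-2.7, 1.1]]
[ 5.33193e+02  3.81870e+01  2.76000e-01 -6.01000e-01  7.40000e-02
  1.75470e+02] 12.78237458113577
[[-0.6, -0.0], [0.3, 0.6], [-0.4, 0.6], [-0.2, 0.8], [-2.2, -0.7], [1.0, 0.7], [-1.4, -2.1], [2.0, 1.3], [-0.4, -0.2], [-1.4, -0.3], [-1.4, -0.4], [0.2, -1.0], [0.5, 1.7], [-2.7, 1.1]]
```

```bash
cat >> h.py <<'E'
def shift(pos,yaw,s=None):
    """tool-axes shift and turn from the measured pose to tool-down pose with tool x at yaw"""
    s=s or r.sense(); R0=R.from_rotvec(s["orientation"])
    T=R.from_matrix(np.array([[np.cos(yaw),np.sin(yaw),0],[np.sin(yaw),-np.cos(yaw),0],[0,0,-1]]))
    return np.r_[R0.inv().apply(np.array(pos)-s["ee_pos"]).round(1),(R0.inv()*T).as_rotvec().round(3)].tolist()
E
python3 - <<'E'
from h import *
print(shift([562,18.4,320],2.54)); print(R.from_rotvec(r.sense()["orientation"]).as_matrix().round(3))
E
```

```text
[544.5, -509.6, -122.5, -0.0, -0.001, -2.255]
[[ 0.96   0.281 -0.   ]
 [ 0.281 -0.96   0.001]
 [-0.    -0.001 -1.   ]]
```

```bash
python3 -m crank '[[[0,0,-60,0,0,0,60],[0,0,-122,0,0,0,60],[45,-42,-122,0,0,-0.18,60],[90,-84,-122,0,0,-0.36,60],[135,-126,-122,0,0,-0.54,60],[180,-168,-122,0,0,-0.72,60],[225,-210,-122,0,0,-0.9,60],[270,-252,-122,0,0,-1.08,60],[315,-294,-122,0,0,-1.26,60],[360,-336,-122,0,0,-1.44,60],[405,-378,-122,0,0,-1.62,60],[450,-420,-122,0,0,-1.8,60],[495,-462,-122,0,0,-1.98,60],[525,-490,-122,0,0,-2.13,60],[544.5,-509.6,-122.5,0,0,-2.255,60],[544.5,-509.6,-122.5,0,0,-2.255,60],[544.5,-509.6,-122.5,0,0,-2.255,60]]]'
python3 - <<'E'
from h import *
s=r.sense(); print(s["q"].round(2) if hasattr(s["q"],"round") else s["q"])
print(shift([562,18.4,320],2.54))
c=optics.camera("wrist"); cv2.imwrite("pics/w1.png",c["img"][:,:,::-1])
z=np.array([0,0,1]);t=-.601;d=np.array([np.cos(t),np.sin(t),0]);a=np.array([533.2,38.2,0])
print(proj(c,[a+215*z,a+85*d+215*z,a+70*d+216*z,a+8*d+220*z,a-73*d+200*z,a+97*d+200*z]).round(1).tolist())
print(c["camera_matrix"].tolist(),c["extrinsics"].round(3).tolist())
E
```

```text
time: 2.42
ee_pos: [561.7, 17.0, 319.8]
orientation: [-0.934, -2.999, 0.002]
ft_force: [-0.1, 0.1, -0.5]
opening: 60.1
finger_force: 0.0
[ 0.35  0.45 -0.67  1.58  0.29  1.22  0.6 ]
[0.5, 1.3, -0.2, -0.001, 0.0, -0.002]
[[324.3, 147.9], [324.5, 229.8], [324.5, 216.7], [324.3, 157.1], [324.1, 66.8], [324.5, 234.3]]
[[292.60971855026133, 0.0, 323.4048634104306], [0.0, 292.60971855026133, 195.96349602396995], [0.0, 0.0, 1.0]] [[0.568, 0.823, -0.0, -333.442], [0.786, -0.543, 0.296, -508.005], [0.243, -0.168, -0.955, 361.407], [0.0, 0.0, 0.0, 1.0]]
```

View pics/w1.png

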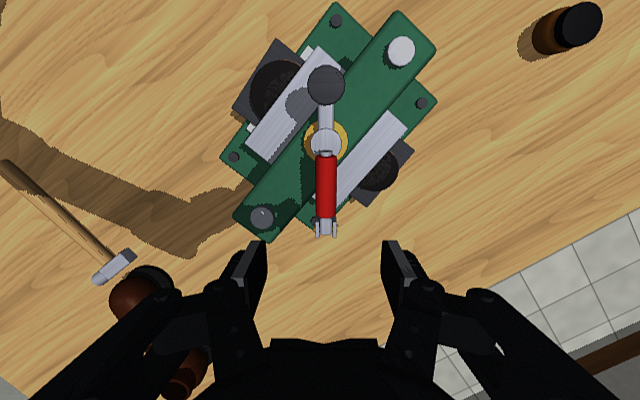

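The wrist view confirms the model: grip spans (326,157) to (326,217), within about 2 px of prediction, and the hub is at (326,143). I'll descend over the grip and then close.

```bash
python3 -m crank '[[[0.5,2,20,0,0,0,50],[0.5,2,45,0,0,0,50],[0.5,2,70,0,0,0,50],[0.5,2,90,0,0,0,50],[0.5,2,105,0,0,0,50],[0.5,2,115,0,0,0,50],[0.5,2,119,0,0,0,50],[0.5,2,119,0,0,0,50]]]'; python3 -m crank '[[[0,0,0,0,0,0,15],[0,0,0,0,0,0,10],[0,0,0,0,0,0,10],[0,0,0,0,0,0,10],[0,0,0,0,0,0,10],[0,0,0,0,0,0,10]]]'
```

```text
time: 3.48
ee_pos: [563.0, 20.1, 201.2]
orientation: [0.931, 3.0, 0.0]
ft_force: [0.6, -0.4, -0.8]
opening: 50.0
finger_force: 0.0
time: 4.22
ee_pos: [562.8, 20.2, 201.0]
orientation: [0.931, 3.0, -0.0]
ft_force: [-0.4, -0.4, 0.8]
opening: 10.2
finger_force: 0.0
```

Run:
```python
from h import *
c=cams(); w=optics.camera("wrist")["img"]
p=r.sense()["ee_pos"]; print(r.sense()["opening"],r.sense()["finger_force"])
o=[]
for n in c:
    u,v=proj(c[n],p)[0]; print(n,u,v); u,v=int(u),int(v); o.append(cv2.resize(c[n]["img"][v-45:v+45,u-45:u+45],(400,400),interpolation=cv2.INTER_CUBIC))
o=np.hstack(o); w=cv2.resize(w[100:300,180:480],(300,200)); 
big=np.zeros((600,800,3),np.uint8); big[:400]=o; big[400:,:300]=w
cv2.imwrite("pics/c2.png",big[:,:,::-1])
```

```text
9.768222857259358 0.0
scene 341.1895835647947 179.77599931323755
side 295.58404176584133 186.93310518642093
```

View pics/c2.png

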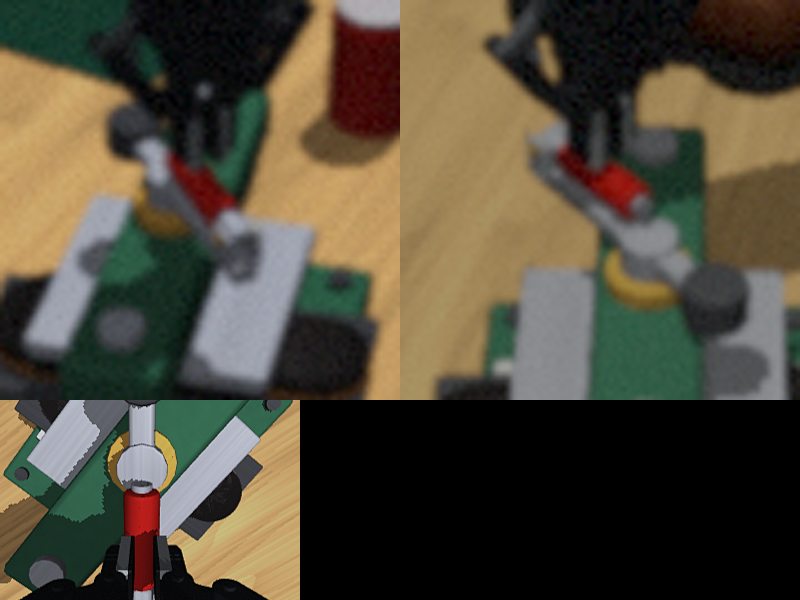

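The wrist view shows the pads closed above the red sleeve rather than around it. The fingertips sit higher than the TCP reading suggests, at about (205,165) in the left crop. I'll open, go lower and close again.

```bash
python3 -m crank '[[[0,0,-6,0,0,0,50],[0,0,-6,0,0,0,50],[0,0,-6,0,0,0,50],[0,0,-6,0,0,0,50],[0,0,0,0,0,0,50],[0,0,6,0,0,0,50],[0,0,12,0,0,0,50],[0,0,12,0,0,0,50]]]'; python3 -m crank '[[[0,0,0,0,0,0,15],[0,0,0,0,0,0,15],[0,0,0,0,0,0,15],[0,0,0,0,0,0,15],[0,0,0,0,0,0,15]]]'
```

```text
time: 5.38
ee_pos: [562.3, 20.1, 188.3]
orientation: [-0.931, -2.999, 0.001]
ft_force: [0.9, -0.7, 0.0]
opening: 50.2
finger_force: 0.0
time: 6.0
ee_pos: [562.6, 19.9, 189.1]
orientation: [-0.931, -3.0, 0.001]
ft_force: [-2.5, -1.5, 2.2]
opening: 15.3
finger_force: 1.4
```

```bash
cat > look.py <<'E'
from h import *
import sys
c=cams(); c["wrist"]=optics.camera("wrist"); s=r.sense(); print(s["ee_pos"].round(1),s["opening"],s["finger_force"],s["ft_force"].round(1))
p=np.array(s["ee_pos"]); o=[]
for n in ("scene","side"):
    u,v=proj(c[n],p)[0]; M=np.float32([[6,0,200-6*u],[0,6,300-6*v]])
    g=cv2.warpAffine(c[n]["img"],M,(400,400),flags=cv2.INTER_CUBIC)
    for z in (0,18.7):
        q=proj(c[n],p+[0,0,z])[0]; cv2.circle(g,tuple(int(k) for k in (M@np.r_[q,1])),2,(0,255,255),-1)
    o.append(g)
w=cv2.warpAffine(c["wrist"]["img"],np.float32([[1,0,-180],[0,1,-120]]),(300,200))
big=np.zeros((600,800,3),np.uint8); big[:400]=np.hstack(o); big[400:,:300]=w
cv2.imwrite(f"pics/{sys.argv[1]}.png",big[:,:,::-1])
E
python3 look.py c3
```

```text
[562.6  19.9 189.1] 14.717069685009088 1.5564730390906334 [-1.8 -2.4  2.3]
```

View pics/c3.png

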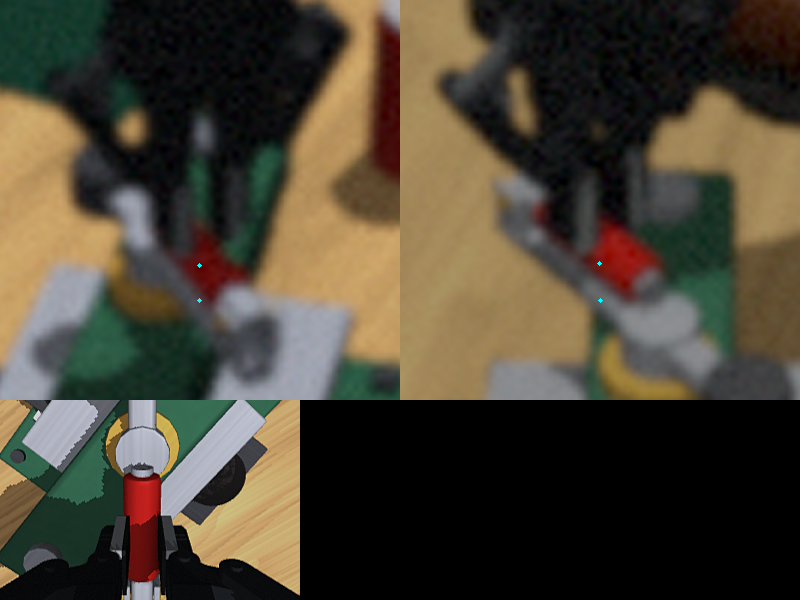

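The pads now straddle the sleeve's upper edge. The fingertips are clearly about 30 mm above the reported TCP, as seen at (182,245) against the TCP mark at (200,300). I'll open and go about 15 mm deeper.

```bash
python3 -m crank '[[[0,0,0,0,0,0,50],[0,0,0,0,0,0,50],[0,0,0,0,0,0,50],[0,0,5,0,0,0,50],[0,0,10,0,0,0,50],[0,0,15,0,0,0,50],[0,0,15,0,0,0,50]]]'; python3 -m crank '[[[0,0,0,0,0,0,10],[0,0,0,0,0,0,10],[0,0,0,0,0,0,10],[0,0,0,0,0,0,10],[0,0,0,0,0,0,10]]]'; python3 look.py c4
```

```text
time: 7.02
ee_pos: [562.4, 20.1, 173.4]
orientation: [-0.931, -2.999, 0.001]
ft_force: [0.1, -0.5, -0.7]
opening: 50.0
finger_force: 0.0
time: 7.65
ee_pos: [562.2, 19.4, 174.1]
orientation: [-0.932, -3.0, 0.002]
ft_force: [-4.4, -3.5, 5.0]
opening: 18.5
finger_force: 58.7
[562.2  19.4 174.1] 18.43007124072818 58.747286796569824 [-3.9 -3.5  5.3]
```

View pics/c4.png

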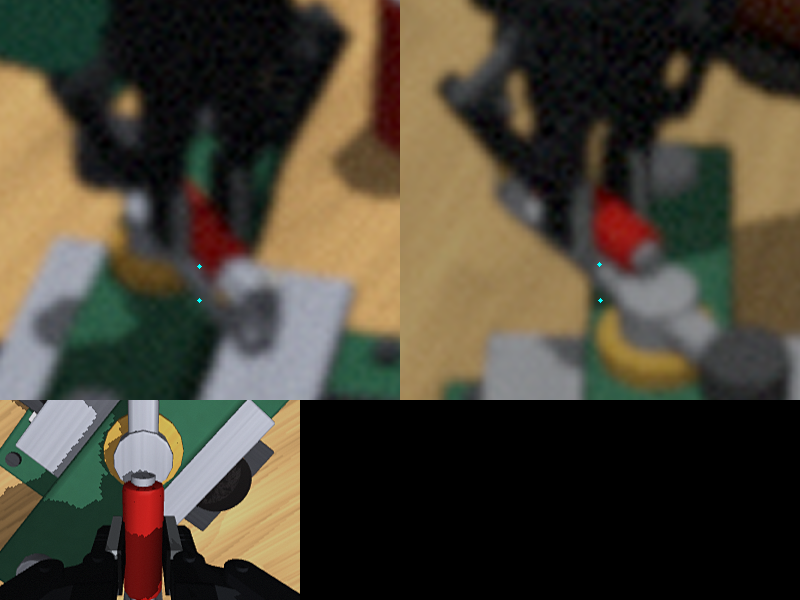

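```bash
python3 -m crank '[[[0,0,0,0,0,0,35],[0,0,0,0,0,0,35],[0,0,4,0,0,0,35],[0,0,8,0,0,0,35],[0,0,8,0,0,0,35],[0,0,8,0,0,0,10],[0,0,8,0,0,0,10],[0,0,8,0,0,0,10],[0,0,8,0,0,0,10],[0,0,8,0,0,0,10]]]'
python3 - <<'E'
from h import *
s=r.sense(); print(R.from_rotvec(s["orientation"]).as_matrix().round(3).tolist(),s["wrist_torque"].round(2))
E
```

```text
time: 9.05
ee_pos: [562.1, 19.4, 166.0]
orientation: [-0.932, -2.999, 0.002]
ft_force: [-4.2, -2.9, 2.7]
opening: 18.7
finger_force: 58.6
[[-0.824, 0.567, -0.001], [0.567, 0.824, -0.001], [0.001, -0.002, -1.0]] [-0.7   0.88 -0.03]
```

```bash
python3 -m crank '[[[-0.5,0,-5,0,0,0,10],[-1.5,0,-9.9,0,0,0,10],[-3,0,-14.6,0,0,0,10],[-4.9,0,-19.3,0,0,0,10],[-7.3,0,-23.6,0,0,0,10],[-10.1,0,-27.8,0,0,0,10],[-13.4,0,-31.6,0,0,0,10],[-13.4,0,-31.6,0,0,0,10]]]'; python3 -c "
from h import *
s=r.sense();print(s['ft_force'].round(1),s['wrist_torque'].round(2))"
```

```text
time: 10.05
ee_pos: [573.4, 11.5, 196.8]
orientation: [-0.932, -2.999, 0.002]
ft_force: [1.6, -6.3, -18.6]
opening: 18.8
finger_force: 59.6
[  1.6  -6.3 -18.6] [-0.93  0.08 -0.09]
```

```bash
python3 -m crank '[[[-3.5,0,-3.5,0,0,0,10],[-7.5,0,-6.6,0,0,0,10],[-11.7,0,-9.3,0,0,0,10],[-16.1,0,-11.5,0,0,0,10],[-20.8,0,-13.4,0,0,0,10],[-25.6,0,-14.7,0,0,0,10],[-30.5,0,-15.5,0,0,0,10],[-36.6,0,-15.9,0,0,0,10],[-39,0,-15.9,0,0,0,10],[-39,0,-15.9,0,0,0,10]]]'; python3 look.py c5
```

```text
time: 11.3
ee_pos: [600.1, -6.6, 213.8]
orientation: [-0.924, -2.991, 0.003]
ft_force: [-15.4, 0.4, -6.1]
opening: 16.6
finger_force: 58.3
[600.1  -6.7 213.8] 16.510570010034964 58.32300424575806 [-14.3  -1.1  -7. ]
```

View pics/c5.png

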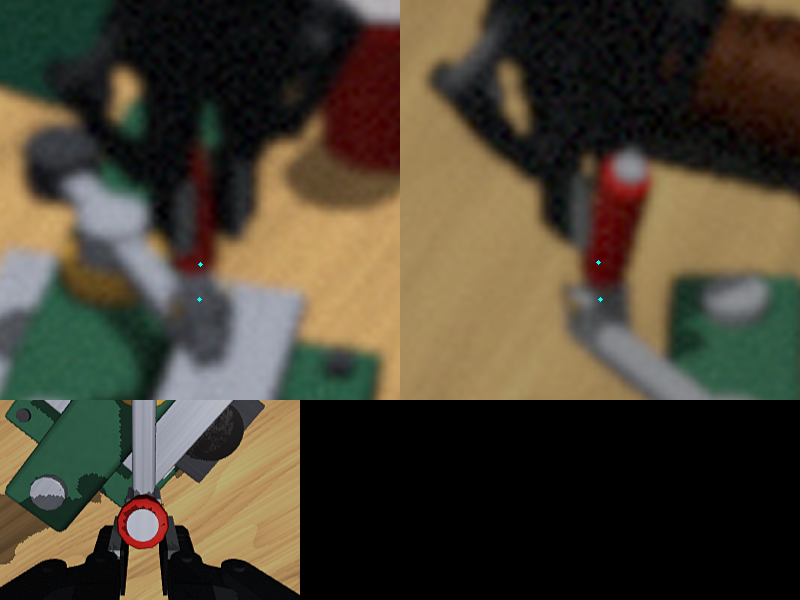

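The handle now stands at about 76°, with the sleeve running from (604,280) to (625,165) in the side crop, and the pads have slipped outward. I'll regrip with the tool tilted to match the handle, then rotate it up. The reported TCP sits close to the hinge.

```bash
python3 -m crank '[[[0,0,0,0,0,0,40],[0,0,0,0,0,0,40],[0,0,0,0,0,0,40],[1.5,0,0,0,-0.13,0,40],[1.5,0,0,0,-0.25,0,40],[1.5,0,0,0,-0.25,0,40],[1.5,0,0,0,-0.25,0,10],[1.5,0,0,0,-0.25,0,10],[1.5,0,0,0,-0.25,0,10],[1.5,0,0,0,-0.25,0,10],[1.5,0,0,0,-0.25,0,10]]]' && python3 -m crank '[[[0,0,0,0,0.08,0,10],[0,0,0,0,0.16,0,10],[0,0,0,0,0.24,0,10],[0,0,0,0,0.3,0,10],[0,0,0,0,0.34,0,10],[0,0,0,0,0.34,0,10]]]';  python3 look.py c6
```

```text
time: 12.82
ee_pos: [605.6, -10.1, 214.7]
orientation: [0.864, 2.769, -0.109]
ft_force: [-6.1, 0.1, 10.1]
opening: 19.1
finger_force: 58.2
time: 13.58
ee_pos: [605.0, -9.7, 213.1]
orientation: [-0.909, -2.913, -0.043]
ft_force: [-3.1, 0.1, 1.9]
opening: 19.4
finger_force: 59.7
[605.   -9.7 213.2] 19.56966969254439 59.64319109916687 [-1.2  0.1 -0.4]
```

View pics/c6.png

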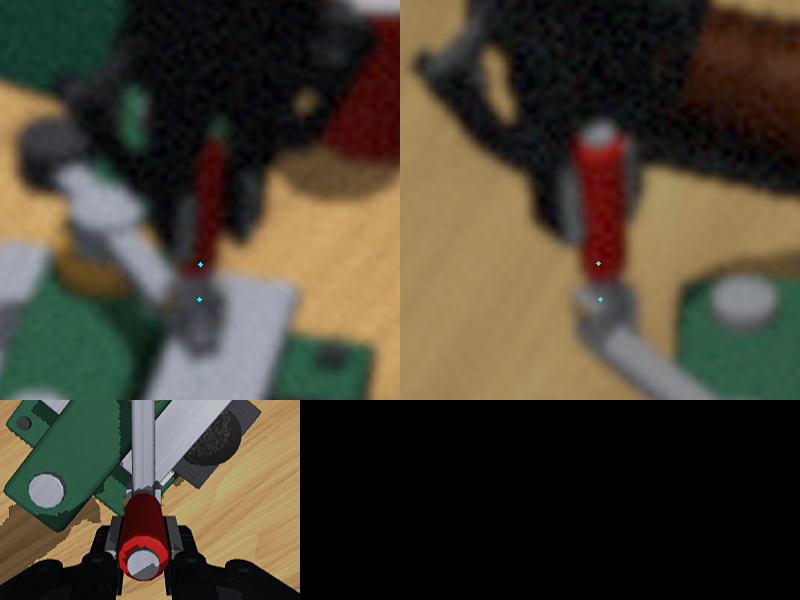

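Run:
```python
from h import *
for o in ([0.864,2.769,-.109],[-.909,-2.913,-.043],r.sense()["orientation"]):
    z=R.from_rotvec(o).as_matrix()[:,2]; d=np.array([np.cos(-.601),np.sin(-.601),0]); print(np.arctan2(z@d,-z[2]).round(3),z.round(3))
s=r.sense(); print(s["wrist_torque"].round(2),s["q"].round(2))
c=cams()
a=np.array([533.5,39,0]);z=np.array([0,0,1])
for f in (1.4,1.571):
    h=a+85*d+215*z; u=-d*np.cos(f)+z*np.sin(f)
    for n in c: 
        P=proj(c[n],[h,h+15*u,h+77*u,h+87*u]); q=proj(c[n],s["ee_pos"])[0]; print(f,n,((P-q)*6+[200+400*(n=="side"),300]).round(0).tolist())
```

```text
0.25 [ 0.204 -0.141 -0.969]
-0.094 [-0.077  0.054 -0.996]
-0.09 [-0.074  0.051 -0.996]
[-0.27  0.18  0.03] [ 0.36  0.66 -0.62  1.54  0.33  1.14  0.65]
1.4 scene [[198.0, 295.0], [196.0, 263.0], [185.0, 128.0], [184.0, 106.0]]
1.4 side [[603.0, 298.0], [605.0, 272.0], [616.0, 158.0], [618.0, 139.0]]
1.571 scene [[198.0, 295.0], [198.0, 266.0], [200.0, 143.0], [201.0, 122.0]]
1.571 side [[603.0, 298.0], [601.0, 268.0], [596.0, 141.0], [595.0, 119.0]]
```

```bash
python3 -m crank '[[[0,0,0,0,0,0,40],[0,0,0,0,0,0,40],[0,0,0,0,-0.09,0,40],[0,0,0,0,-0.09,0,40],[0,0,0,0,-0.09,0,10],[0,0,0,0,-0.09,0,10],[0,0,0,0,-0.09,0,10],[0,0,0,0,-0.09,0,10]]]' && python3 -m crank '[[[-2,0,0,0,0,0,10],[-4,0,0,0,0,0,10],[-4,0,0,0,0,0,10]]]';  python3 - <<'E'
from h import *
s=r.sense(); print(R.from_rotvec(s["orientation"]).as_matrix().round(3).tolist(),s["wrist_torque"].round(2))
E
```

```text
time: 14.82
ee_pos: [605.0, -9.7, 214.1]
orientation: [-0.933, -2.999, 0.001]
ft_force: [-2.8, -0.8, 6.0]
opening: 19.8
finger_force: 58.4
time: 15.2
ee_pos: [605.2, -9.8, 214.0]
orientation: [-0.929, -2.994, 0.001]
ft_force: [-9.5, 2.9, 10.4]
opening: 19.7
finger_force: 58.5
[[-0.824, 0.566, -0.007], [0.566, 0.824, 0.002], [0.007, -0.003, -1.0]] [ 0.55  2.1  -0.01]
```

The commanded 4 mm outward push moved the tool only 0.2 mm, so the handle is standing against its stop. Next I'll work out the circle rows for winding.

```bash
cat > arc.py <<'E'
import numpy as np,sys
a0,n,st,rad=float(sys.argv[1]),int(sys.argv[2]),float(sys.argv[3]),85
a=a0+st*np.arange(1,n+1)
print(",".join("[%.1f,%.1f,0,0,0,0,10]"%(rad*(np.cos(a0)-np.cos(x)),rad*(np.sin(a0)-np.sin(x))) for x in a))
E
python3 arc.py 0 20 .06; python3 arc.py 1.2 16 .06
cat > feel.py <<'E'
from h import *
s=r.sense(); p=np.array(s["ee_pos"][:2]); c=np.array([533.8,38.5]); d=p-c; rr=np.hypot(*d); u=d/rr; t=np.array([u[1],-u[0]])
f=np.array(s["ft_force"][:2]); print("r %.1f alpha %.3f  pull(tang) %.1f radial %.1f fz %.1f"%(rr,(-.598-np.arctan2(d[1],d[0]))%(2*np.pi),-f@t,f@u,s["ft_force"][2]), "grip",round(s["opening"],1))
E
```

```text
[0.2,-5.1,0,0,0,0,10],[0.6,-10.2,0,0,0,0,10],[1.4,-15.2,0,0,0,0,10],[2.4,-20.2,0,0,0,0,10],[3.8,-25.1,0,0,0,0,10],[5.4,-29.9,0,0,0,0,10],[7.4,-34.7,0,0,0,0,10],[9.6,-39.3,0,0,0,0,10],[12.1,-43.7,0,0,0,0,10],[14.8,-48.0,0,0,0,0,10],[17.9,-52.1,0,0,0,0,10],[21.1,-56.0,0,0,0,0,10],[24.6,-59.8,0,0,0,0,10],[28.3,-63.3,0,0,0,0,10],[32.2,-66.6,0,0,0,0,10],[36.3,-69.6,0,0,0,0,10],[40.5,-72.4,0,0,0,0,10],[44.9,-75.0,0,0,0,0,10],[49.5,-77.2,0,0,0,0,10],[54.2,-79.2,0,0,0,0,10]
[4.8,-1.7,0,0,0,0,10],[9.7,-3.1,0,0,0,0,10],[14.7,-4.2,0,0,0,0,10],[19.7,-5.1,0,0,0,0,10],[24.8,-5.6,0,0,0,0,10],[29.9,-5.8,0,0,0,0,10],[35.0,-5.7,0,0,0,0,10],[40.1,-5.3,0,0,0,0,10],[45.1,-4.6,0,0,0,0,10],[50.1,-3.6,0,0,0,0,10],[55.0,-2.2,0,0,0,0,10],[59.9,-0.6,0,0,0,0,10],[64.6,1.2,0,0,0,0,10],[69.2,3.4,0,0,0,0,10],[73.7,5.9,0,0,0,0,10],[78.0,8.6,0,0,0,0,10]
```

```bash
python3 -m crank '[[[2,-2,0,0,0,0,10],[4.3,-6,0,0,0,0,10],[4.8,-10.7,0,0,0,0,10],[5.6,-15.7,0,0,0,0,10],[6.6,-20.7,0,0,0,0,10],[7.8,-25.1,0,0,0,0,10],[9.4,-29.9,0,0,0,0,10],[11.4,-34.7,0,0,0,0,10],[13.6,-39.3,0,0,0,0,10],[16.1,-43.7,0,0,0,0,10]]]'; python3 feel.py; python3 arc.py .54 11 .06
```

```text
time: 16.45
ee_pos: [574.5, -36.8, 214.3]
orientation: [0.93, 2.994, 0.009]
ft_force: [7.5, 3.7, -2.8]
opening: 19.8
finger_force: 58.6
r 85.6 alpha 0.477  pull(tang) 8.3 radial 0.3 fz -2.8 grip 19.8
[2.8,-4.3,0,0,0,0,10],[5.8,-8.4,0,0,0,0,10],[9.0,-12.3,0,0,0,0,10],[12.5,-16.1,0,0,0,0,10],[16.2,-19.6,0,0,0,0,10],[20.1,-22.9,0,0,0,0,10],[24.2,-25.9,0,0,0,0,10],[28.4,-28.7,0,0,0,0,10],[32.8,-31.3,0,0,0,0,10],[37.4,-33.5,0,0,0,0,10],[42.1,-35.5,0,0,0,0,10]
```

```bash
python3 -m crank '[[[2.8,-4.3,0,0,0,0,10],[5.8,-8.4,0,0,0,0,10],[9.0,-12.3,0,0,0,0,10],[12.5,-16.1,0,0,0,0,10],[16.2,-19.6,0,0,0,0,10],[20.1,-22.9,0,0,0,0,10],[24.2,-25.9,0,0,0,0,10],[28.4,-28.7,0,0,0,0,10],[32.8,-31.3,0,0,0,0,10],[37.4,-33.5,0,0,0,0,10],[42.1,-35.5,0,0,0,0,10],[46.9,-37.2,0,0,0,0,10],[51.8,-38.6,0,0,0,0,10],[56.8,-39.7,0,0,0,0,10],[61.8,-40.6,0,0,0,0,10],[66.9,-41.1,0,0,0,0,10],[72,-41.3,0,0,0,0,10],[77.1,-41.2,0,0,0,0,10],[82.2,-40.8,0,0,0,0,10],[87.2,-40.1,0,0,0,0,10]]]'; python3 feel.py; python3 arc.py 1.74 12 .06;python3 arc.py 2.46 10 .06; python3 arc.py 3.06 10 .06
```

```text
time: 18.95
ee_pos: [478.6, -25.5, 214.2]
orientation: [0.934, 2.993, -0.003]
ft_force: [3.8, -7.5, 1.8]
opening: 19.6
finger_force: 59.0
r 84.6 alpha 1.685  pull(tang) 7.8 radial 3.2 fz 1.8 grip 19.6
[5.0,1.0,0,0,0,0,10],[9.9,2.3,0,0,0,0,10],[14.8,3.9,0,0,0,0,10],[19.5,5.8,0,0,0,0,10],[24.1,8.0,0,0,0,0,10],[28.6,10.4,0,0,0,0,10],[32.9,13.1,0,0,0,0,10],[37.1,16.1,0,0,0,0,10],[41.0,19.3,0,0,0,0,10],[44.8,22.7,0,0,0,0,10],[48.4,26.4,0,0,0,0,10],[51.7,30.2,0,0,0,0,10]
[3.1,4.1,0,0,0,0,10],[5.9,8.3,0,0,0,0,10],[8.5,12.7,0,0,0,0,10],[10.8,17.2,0,0,0,0,10],[12.9,21.9,0,0,0,0,10],[14.6,26.7,0,0,0,0,10],[16.1,31.6,0,0,0,0,10],[17.3,36.5,0,0,0,0,10],[18.1,41.6,0,0,0,0,10],[18.7,46.6,0,0,0,0,10]
[0.3,5.1,0,0,0,0,10],[0.2,10.2,0,0,0,0,10],[-0.1,15.3,0,0,0,0,10],[-0.8,20.3,0,0,0,0,10],[-1.7,25.3,0,0,0,0,10],[-3.0,30.3,0,0,0,0,10],[-4.5,35.1,0,0,0,0,10],[-6.4,39.9,0,0,0,0,10],[-8.5,44.5,0,0,0,0,10],[-10.9,49.0,0,0,0,0,10]
```

```bash
python3 -m crank '[[[5.0,1.0,0,0,0,0,10],[9.9,2.3,0,0,0,0,10],[14.8,3.9,0,0,0,0,10],[19.5,5.8,0,0,0,0,10],[24.1,8.0,0,0,0,0,10],[28.6,10.4,0,0,0,0,10],[32.9,13.1,0,0,0,0,10],[37.1,16.1,0,0,0,0,10],[41.0,19.3,0,0,0,0,10],[44.8,22.7,0,0,0,0,10],[48.4,26.4,0,0,0,0,10],[51.7,30.2,0,0,0,0,10]]]' | grep ft; python3 feel.py; python3 -m crank '[[[3.1,4.1,0,0,0,0,10],[5.9,8.3,0,0,0,0,10],[8.5,12.7,0,0,0,0,10],[10.8,17.2,0,0,0,0,10],[12.9,21.9,0,0,0,0,10],[14.6,26.7,0,0,0,0,10],[16.1,31.6,0,0,0,0,10],[17.3,36.5,0,0,0,0,10],[18.1,41.6,0,0,0,0,10],[18.7,46.6,0,0,0,0,10]]]'|grep -E 'ft|time'; python3 feel.py
```

```text
ft_force: [-1.2, -8.3, 9.8]
r 84.1 alpha 2.423  pull(tang) 8.1 radial 2.2 fz 9.8 grip 19.5
time: 21.7
ft_force: [-6.2, -5.5, 12.8]
r 84.0 alpha 3.040  pull(tang) 7.8 radial 2.8 fz 12.8 grip 19.5
```

```bash
python3 -m crank '[[[0.3,5.1,0,0,0,0,10],[0.2,10.2,0,0,0,0,10],[-0.1,15.3,0,0,0,0,10],[-0.8,20.3,0,0,0,0,10],[-1.7,25.3,0,0,0,0,10],[-3.0,30.3,0,0,0,0,10],[-4.5,35.1,0,0,0,0,10],[-6.4,39.9,0,0,0,0,10],[-8.5,44.5,0,0,0,0,10],[-10.9,49.0,0,0,0,0,10]]]'; python3 feel.py; for a in 3.66 4.26 4.86 5.46 6.06; do echo; python3 arc.py $a 10 .06; done
```

```text
time: 22.95
ee_pos: [496.3, 113.9, 214.0]
orientation: [-0.933, -2.997, 0.007]
ft_force: [-7.2, -3.9, 11.2]
opening: 20.1
finger_force: 60.1
r 84.2 alpha 3.653  pull(tang) 8.2 radial -0.3 fz 11.2 grip 20.1

[-2.7,4.4,0,0,0,0,10],[-5.6,8.5,0,0,0,0,10],[-8.7,12.5,0,0,0,0,10],[-12.1,16.3,0,0,0,0,10],[-15.7,19.9,0,0,0,0,10],[-19.6,23.3,0,0,0,0,10],[-23.6,26.4,0,0,0,0,10],[-27.8,29.3,0,0,0,0,10],[-32.2,32.0,0,0,0,0,10],[-36.7,34.3,0,0,0,0,10]

[-4.7,2.1,0,0,0,0,10],[-9.4,3.9,0,0,0,0,10],[-14.3,5.4,0,0,0,0,10],[-19.2,6.6,0,0,0,0,10],[-24.3,7.6,0,0,0,0,10],[-29.3,8.2,0,0,0,0,10],[-34.4,8.5,0,0,0,0,10],[-39.5,8.5,0,0,0,0,10],[-44.6,8.2,0,0,0,0,10],[-49.7,7.6,0,0,0,0,10]

[-5.0,-0.9,0,0,0,0,10],[-10.0,-2.1,0,0,0,0,10],[-14.9,-3.6,0,0,0,0,10],[-19.6,-5.4,0,0,0,0,10],[-24.3,-7.4,0,0,0,0,10],[-28.8,-9.8,0,0,0,0,10],[-33.2,-12.4,0,0,0,0,10],[-37.4,-15.3,0,0,0,0,10],[-41.4,-18.4,0,0,0,0,10],[-45.3,-21.7,0,0,0,0,10]

[-3.6,-3.6,0,0,0,0,10],[-7.0,-7.4,0,0,0,0,10],[-10.2,-11.4,0,0,0,0,10],[-13.2,-15.5,0,0,0,0,10],[-15.8,-19.9,0,0,0,0,10],[-18.3,-24.4,0,0,0,0,10],[-20.4,-29.0,0,0,0,0,10],[-22.3,-33.7,0,0,0,0,10],[-23.8,-38.6,0,0,0,0,10],[-25.1,-43.5,0,0,0,0,10]

[-1.0,-5.0,0,0,0,0,10],[-1.7,-10.1,0,0,0,0,10],[-2.0,-15.1,0,0,0,0,10],[-2.1,-20.2,0,0,0,0,10],[-1.9,-25.3,0,0,0,0,10],[-1.3,-30.4,0,0,0,0,10],[-0.5,-35.4,0,0,0,0,10],[0.7,-40.4,0,0,0,0,10],[2.1,-45.3,0,0,0,0,10],[3.9,-50.1,0,0,0,0,10]
```

```bash
python3 -m crank '[[[-2.7,4.4,0,0,0,0,10],[-5.6,8.5,0,0,0,0,10],[-8.7,12.5,0,0,0,0,10],[-12.1,16.3,0,0,0,0,10],[-15.7,19.9,0,0,0,0,10],[-19.6,23.3,0,0,0,0,10],[-23.6,26.4,0,0,0,0,10],[-27.8,29.3,0,0,0,0,10],[-32.2,32.0,0,0,0,0,10],[-36.7,34.3,0,0,0,0,10]]]'; python3 feel.py
```

```text
time: 24.2
ee_pos: [545.5, 122.5, 214.0]
orientation: [-0.931, -2.996, 0.005]
ft_force: [-7.8, -1.3, 11.3]
opening: 19.7
finger_force: 60.1
r 84.8 alpha 4.253  pull(tang) 7.5 radial -2.4 fz 11.3 grip 19.7
```

```bash
python3 -m crank '[[[-4.7,2.1,0,0,0,0,10],[-9.4,3.9,0,0,0,0,10],[-14.3,5.4,0,0,0,0,10],[-19.2,6.6,0,0,0,0,10],[-24.3,7.6,0,0,0,0,10],[-29.3,8.2,0,0,0,0,10],[-34.4,8.5,0,0,0,0,10],[-39.5,8.5,0,0,0,0,10],[-44.6,8.2,0,0,0,0,10],[-49.7,7.6,0,0,0,0,10]]]'; python3 feel.py
```

```text
time: 25.45
ee_pos: [590.4, 102.6, 214.0]
orientation: [-0.929, -2.996, 0.0]
ft_force: [-7.8, 1.8, 8.8]
opening: 19.4
finger_force: 59.9
r 85.5 alpha 4.838  pull(tang) 7.1 radial -3.8 fz 8.8 grip 19.4
```

```bash
python3 -m crank '[[[-5.0,-0.9,0,0,0,0,10],[-10.0,-2.1,0,0,0,0,10],[-14.9,-3.6,0,0,0,0,10],[-19.6,-5.4,0,0,0,0,10],[-24.3,-7.4,0,0,0,0,10],[-28.8,-9.8,0,0,0,0,10],[-33.2,-12.4,0,0,0,0,10],[-37.4,-15.3,0,0,0,0,10],[-41.4,-18.4,0,0,0,0,10],[-45.3,-21.7,0,0,0,0,10]]]'; python3 feel.py
```

```text
time: 26.7
ee_pos: [616.5, 61.7, 214.1]
orientation: [-0.927, -2.997, -0.007]
ft_force: [-5.1, 6.3, 5.6]
opening: 19.3
finger_force: 59.7
r 85.9 alpha 5.412  pull(tang) 7.5 radial -3.2 fz 5.6 grip 19.3
```

```bash
python3 -m crank '[[[-3.6,-3.6,0,0,0,0,10],[-7.0,-7.4,0,0,0,0,10],[-10.2,-11.4,0,0,0,0,10],[-13.2,-15.5,0,0,0,0,10],[-15.8,-19.9,0,0,0,0,10],[-18.3,-24.4,0,0,0,0,10],[-20.4,-29.0,0,0,0,0,10],[-22.3,-33.7,0,0,0,0,10],[-23.8,-38.6,0,0,0,0,10],[-25.1,-43.5,0,0,0,0,10]]]'; python3 feel.py
```

```text
time: 27.95
ee_pos: [615.8, 12.5, 214.2]
orientation: [0.928, 3.0, 0.013]
ft_force: [2.5, 7.9, -0.4]
opening: 19.5
finger_force: 59.2
r 86.0 alpha 5.993  pull(tang) 8.3 radial -0.0 fz -0.4 grip 19.5
```

```bash
python3 -m crank '[[[-1.0,-5.0,0,0,0,0,10],[-1.7,-10.1,0,0,0,0,10],[-2.0,-15.1,0,0,0,0,10],[-2.1,-20.2,0,0,0,0,10],[-1.9,-25.3,0,0,0,0,10],[-1.3,-30.4,0,0,0,0,10],[-0.5,-35.4,0,0,0,0,10],[0.7,-40.4,0,0,0,0,10],[2.1,-45.3,0,0,0,0,10],[3.9,-50.1,0,0,0,0,10]]]'; python3 feel.py; for a in 6.66 7.26 7.86 8.46 9.06; do echo; python3 arc.py $a 10 .06; done
```

```text
time: 29.2
ee_pos: [587.7, -28.2, 214.3]
orientation: [0.928, 2.993, 0.015]
ft_force: [10.9, 5.8, -4.7]
opening: 19.4
finger_force: 58.8
r 85.7 alpha 0.293  pull(tang) 12.1 radial 2.4 fz -4.7 grip 19.4

[2.0,-4.7,0,0,0,0,10],[4.3,-9.2,0,0,0,0,10],[6.9,-13.6,0,0,0,0,10],[9.7,-17.9,0,0,0,0,10],[12.8,-22.0,0,0,0,0,10],[16.1,-25.8,0,0,0,0,10],[19.6,-29.5,0,0,0,0,10],[23.4,-33.0,0,0,0,0,10],[27.3,-36.2,0,0,0,0,10],[31.5,-39.2,0,0,0,0,10]

[4.3,-2.7,0,0,0,0,10],[8.8,-5.2,0,0,0,0,10],[13.4,-7.4,0,0,0,0,10],[18.1,-9.3,0,0,0,0,10],[22.9,-10.9,0,0,0,0,10],[27.9,-12.2,0,0,0,0,10],[32.9,-13.3,0,0,0,0,10],[37.9,-14.0,0,0,0,0,10],[43.0,-14.4,0,0,0,0,10],[48.1,-14.6,0,0,0,0,10]

[5.1,0.2,0,0,0,0,10],[10.2,0.7,0,0,0,0,10],[15.2,1.5,0,0,0,0,10],[20.2,2.6,0,0,0,0,10],[25.1,3.9,0,0,0,0,10],[29.9,5.6,0,0,0,0,10],[34.6,7.6,0,0,0,0,10],[39.2,9.8,0,0,0,0,10],[43.6,12.4,0,0,0,0,10],[47.9,15.1,0,0,0,0,10]

[4.1,3.0,0,0,0,0,10],[8.0,6.3,0,0,0,0,10],[11.7,9.8,0,0,0,0,10],[15.2,13.5,0,0,0,0,10],[18.5,17.4,0,0,0,0,10],[21.5,21.5,0,0,0,0,10],[24.3,25.8,0,0,0,0,10],[26.8,30.3,0,0,0,0,10],[29.0,34.8,0,0,0,0,10],[31.0,39.5,0,0,0,0,10]

[1.7,4.8,0,0,0,0,10],[3.1,9.7,0,0,0,0,10],[4.1,14.7,0,0,0,0,10],[4.9,19.7,0,0,0,0,10],[5.4,24.8,0,0,0,0,10],[5.6,29.9,0,0,0,0,10],[5.5,35.0,0,0,0,0,10],[5.0,40.1,0,0,0,0,10],[4.3,45.1,0,0,0,0,10],[3.3,50.1,0,0,0,0,10]
```

The pull has risen about 4 N, so the pad is bearing. I'll creep on in small steps.

```bash
python3 -m crank '[[[1,-2.4,0,0,0,0,10],[2.0,-4.7,0,0,0,0,10],[3.1,-7,0,0,0,0,10],[4.3,-9.2,0,0,0,0,10],[5.6,-11.4,0,0,0,0,10],[6.9,-13.6,0,0,0,0,10]]]'; python3 feel.py
```

```text
time: 29.95
ee_pos: [575.2, -36.5, 214.4]
orientation: [0.928, 2.991, 0.014]
ft_force: [11.3, 4.9, -5.4]
opening: 19.3
finger_force: 58.8
r 85.6 alpha 0.469  pull(tang) 12.3 radial 1.2 fz -5.4 grip 19.3
```

```bash
python3 arc.py 6.84 12 .03; python3 -m crank '[[[1.4,-2.1,0,0,0,0,10],[2.8,-4.2,0,0,0,0,10],[4.4,-6.3,0,0,0,0,10],[5.9,-8.3,0,0,0,0,10]]]'; python3 feel.py
```

```text
[1.4,-2.1,0,0,0,0,10],[2.8,-4.2,0,0,0,0,10],[4.3,-6.3,0,0,0,0,10],[5.9,-8.3,0,0,0,0,10],[7.5,-10.3,0,0,0,0,10],[9.2,-12.2,0,0,0,0,10],[10.9,-14.1,0,0,0,0,10],[12.7,-15.9,0,0,0,0,10],[14.6,-17.6,0,0,0,0,10],[16.5,-19.3,0,0,0,0,10],[18.4,-21.0,0,0,0,0,10],[20.5,-22.5,0,0,0,0,10]
time: 30.45
ee_pos: [566.1, -40.8, 214.4]
orientation: [0.929, 2.99, 0.013]
ft_force: [12.2, 4.0, -7.0]
opening: 19.9
finger_force: 58.7
r 85.6 alpha 0.586  pull(tang) 12.8 radial 0.9 fz -7.0 grip 19.9
```

```bash
python3 -m crank '[[[1.6,-2,0,0,0,0,10],[3.3,-3.9,0,0,0,0,10],[5,-5.8,0,0,0,0,10],[6.8,-7.6,0,0,0,0,10],[8.7,-9.3,0,0,0,0,10],[10.6,-11,0,0,0,0,10]]]'; python3 feel.py
```

```text
time: 31.2
ee_pos: [551.6, -45.0, 214.4]
orientation: [0.929, 2.988, 0.011]
ft_force: [14.4, 2.0, -7.1]
opening: 19.8
finger_force: 58.8
r 85.4 alpha 0.762  pull(tang) 14.5 radial 1.1 fz -7.1 grip 19.8
```

The pull is about 6 N above free running, so I stop here. I'll relieve the push, release, and rise.

```bash
python3 -m crank '[[[-0.7,0.6,0,0,0,0,10],[-1.4,1.3,0,0,0,0,10],[-1.4,1.3,0,0,0,0,10],[-1.4,1.3,0,0,0,0,45],[-1.4,1.3,0,0,0,0,45],[-1.4,1.3,0,0,0,0,45],[-1.4,1.3,0,0,0,0,45],[-1.4,1.3,-8,0,0,0,45],[-1.4,1.3,-20,0,0,0,45],[-1.4,1.3,-40,0,0,0,45],[-1.4,1.3,-70,0,0,0,45],[-1.4,1.3,-100,0,0,0,45],[-1.4,1.3,-130,0,0,0,45],[-60,50,-150,0,0,0,45],[-80,100,-150,0,0,0,45],[-80,100,-150,0,0,0,45]]]'
python3 - <<'E'
from h import *
c=cams(); s=r.sense(); print(s["ft_force"].round(1)); o=[]
al=.76; d=np.array([np.cos(-.598-al),np.sin(-.598-al),0]); a=np.array([533.8,38.5,0]); z=np.array([0,0,1])
for n in c:
    u0,v0=proj(c[n],a+85*d+240*z)[0]; M=np.float32([[5,0,200-5*u0],[0,5,200-5*v0]]); g=cv2.warpAffine(c[n]["img"],M,(400,500),flags=cv2.INTER_CUBIC)
    for q in proj(c[n],[a+85*d+230*z,a+85*d+292*z,a+215*z]): cv2.circle(g,tuple(int(k) for k in M@np.r_[q,1]),2,(0,255,255),-1)
    o.append(g)
cv2.imwrite("pics/c7.png",np.hstack(o)[:,:,::-1])
E
```

```text
time: 33.2
ee_pos: [669.0, -4.3, 363.0]
orientation: [-0.926, -3.001, -0.006]
ft_force: [-0.2, 0.5, -0.3]
opening: 45.0
finger_force: 0.0
[-0.4  0.5 -0.5]
```

View pics/c7.png

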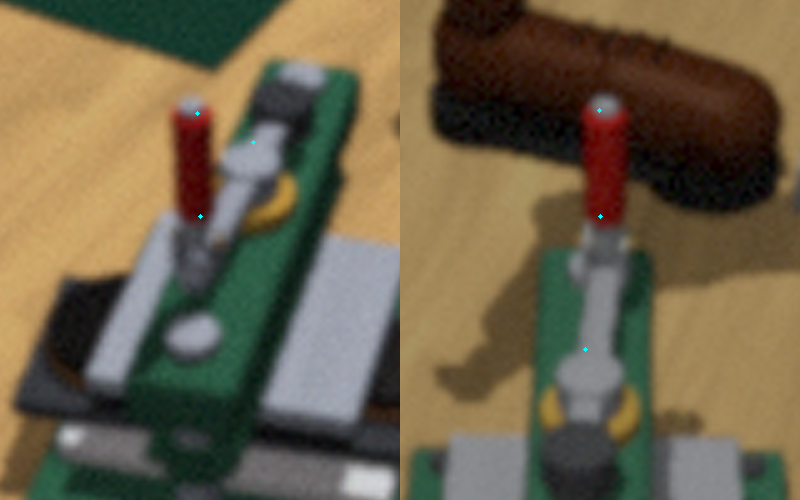

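The handle stands upright: red runs from (193,218) to (192,112) in the scene crop and from (604,218) to (603,112) in the side crop, matching the vertical model. The arm is clear, so I'll hand in the job.

```bash
python3 -c "
from workcell import r
print(r.sign_off())"
```

```text
the job is handed in; nothing more can be done
None
```

I folded the handle up against its stop and wound the crank clockwise until the pull was about 6 N above free running, then let go with the handle standing, the press clamped and the arm clear, and handed the job in at about 33 s; it has not told me how it was judged.

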